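# Set the middle slat of a crate side with a spacer and a wedge

### The arm

A 6-joint arm with a two-finger parallel gripper is mounted at the origin on the work surface. World frame = base frame: x ahead of the robot, y to its left, z up, the work surface at z = 0. Lengths are in m, angles in rad, forces in N, time in s.
With the tool pointing down it reaches from about 0.3 to 0.85 m from the base axis. Payload 5.4 kg.
Tool frame: the origin (TCP) lies on the centre line of the jaws, within the pads' length; the fingertips stand 14 mm ahead of it and the grasp point (between the pads) lies 5 mm behind it (robot.nose_length is the distance from the TCP to the fingertips, in m); z points along the fingers, y is the line along which they close (so a half turn about z gives the same grasp; the last joint's range is limited). The gripper opens to 85 mm and grips with 20 to 120 N. Pads are 22 mm wide; open, the fingers measure 114 mm over their backs; the gripper's body (76 mm by 85 mm) begins 54 mm behind the grasp point. The pads swing forward as they close: fully open they stand 13 mm farther back than shut.
Start: joints at [1.041, 0.158, 1.597, -0, 1.386, -0.21], TCP at [0.181, 0.546, 0.225] pointing down, gripper open.
Joint ranges: [-2.91, 2.91], [-0.94, 2.29], [0.18, 2.7], [-1.29, 4.43], [0.17, 2.64], [-3, 3]. Speed limits (rad/s): [2.57, 2.57, 3.14, 3.14, 3.14, 3.14].

### API

Orientations are given as a 3x3 rotation matrix whose columns are the frame's x, y, z axes.
In Python, from bench import robot gives the robot as it stands. The module is installed in compiled form; this text tells all that it offers.
- The arm moves only by the tool step_arm, never from a script. Its argument "moves" is a list of rows, each a list of 4 numbers: the shift along the tool's x, y, z in cm, then the turn about the tool's z in rad. A call has 1 to 8 rows; each row is the pose to reach, as a shift and turn from the pose commanded when the call began, along the tool's axes at that moment; what a row does not reach only later rows make up. A row lasts 1/12 s, in which the tool goes at most 41.7 mm and 7.16 degrees, less where a joint would pass 70% of its speed; a pose out of reach is approached as far as the arm can. A call with a gripper value outside its range is refused whole. "gripper" is the opening in per cent of the stroke, from 0 (shut) to 100 (fully open), set as the call begins (left out, the last holds). The fingers move at their own pace and stop on an object; "grip_force" is the grip in N (left out, the last holds). Time passes only in rows, so rows that repeat a pose let the fingers close. It gives the time, the measured TCP pose, the force, the opening and the grip force at its end, in the units of the state.
- robot.read_state(): the state, without advancing time (a new reading comes with each control period).
- robot.snapshot(name): name is "scene" or "top" or "wrist"; returns a dict with "pixels" (400x640x3 uint8, red, green, blue), "mtx" (3x3 intrinsics, pixels), "R" (3x3) and "t" (3): a world point X has camera coordinates R X + t. Camera axes: x right, y down, z forward; pixel columns grow to the right and rows downward; lengths in m; the calibration is good to about 2 mm. The wrist camera is an equidistant fisheye: a pixel r from the principal point sees the ray r / f radians off the axis. A picture is of the moment at which its call begins. There is no depth.
- robot.hand_in(): hands the job in; it is judged then, once.
The state is a dict: "time_s": time; "q": joint angles; "joint_vel": joint speeds; "tau": joint torques, N m; "ee_pos": TCP position; "tool_rot": TCP orientation; "wrist_force": force on the tool from outside, world axes, zero at the start; "torque": the same for the moment, N m; "width": finger opening in m; "grip_force": force on a finger pad.
Only numpy, scipy, OpenCV 4.12 (cv2) and the standard library are available. Lean on these libraries where they do the work, as an engineer would, in place of code of your own. Each camera call takes 0.05 s, during which the arm holds its last target. There are 200 camera calls.

### The job

The middle slat of the crate side still lies loose between the two outer slats that are screwed down. Stand the green-topped spacer on the bench in whichever of the two gaps beside the loose slat is already wide enough to take it, about half-way along and without shoving the slat aside; then push the red-headed wedge, point down, into the other gap directly opposite the spacer until the slat is pressed tight and flush against the spacer and the spacer against its outer slat. Do not let go: finish while still gripping the wedge and pressing it down so that the slat stays tight, and leave everything else on the bench where it is.

Things in the scene. Friction and masses are not known exactly. Their poses are not given: they have to be found in the camera images.
- panel: Crate side fixed on the bench: two dark 30 x 30 mm posts along y, at x = +-125 mm, carry two screwed-down pale outer slats, 300 (x) x 56 (y) x 20 mm, centred at y = +-76 mm (inner edges at +-48 mm), tops 50 mm above the bench. Between the posts the gaps are open to the bench. Four low bench dogs at the post ends. Origin: its middle, on the bench; x along the slats, z up.
- slat_mid (a point): Centre of the loose middle slat, like the outer ones (300 x 56 x 20 mm, 230 g) but without screw heads, smooth, lying free on the posts, top 50 mm above the bench. It lies off the middle: one gap beside it is 25 to 27 mm wide, the other 13 to 15 mm. Tight against the spacer it is in the middle, 20 mm each side. x along it, z up.
- spacer_mid (a point): Centre (50 mm above its foot) of the spacer, a wooden block with green top: 90 long (x), 20 thick (y), 100 mm tall (z), 130 g, foot bevelled to 15 mm over the lowest 4 mm and waxed, so it slides easily. It stands upright on the bench left or right of the crate side. Standing on the bench in the gap it sticks up 50 mm above the slats.
- wedge_mid (a point): Centre (46 mm above the point) of the wedge, point down in its holder, 92 mm tall, 36 wide (x, goes along the gap). Pale waxed slippery blade, 8 thick (y) at the blunt point, widening on both sides to 23 mm at 50 mm up; above it a red head, 25 (y) x 36 (x), 42 mm tall. It jams where it is 20 mm thick, point 10 mm above the bench; press it down with 15 to 20 N. z up.
- holder: Dark wooden wedge holder fixed on the bench, on the other side of the crate side from the spacer: 78 (x) x 80 (y) x 46 mm, with a V slot along x in its middle where the wedge stands, its point 8 mm above the bench. The wedge draws out straight up. Origin: centre of its underside.
- glue: White glue bottle with orange cap, 58 mm across, 165 mm tall. Leave it. Origin: centre of its underside.
- pin_tin: Open steel tin, 72 mm across, 42 mm high. Leave it. Origin: centre of its underside.
- cork_block: Cork sanding block, 115 x 62 x 32 mm. Leave it. Origin: centre of its underside.
- mallet: Mallet with wooden handle and black head, 280 mm long, lying down. Leave it. Origin: on the bench, under its middle.
- offcut: Slat offcut, 190 x 56 x 20 mm, lying on the bench. Leave it. Origin: centre of its underside.
- deer: Finished plywood deer figure on a foot, 110 x 45 mm, 190 mm tall. Leave it. Origin: centre of its underside.
- try_square: Try square, 100 mm dark stock and 150 mm steel blade, lying on the bench. Leave it. Origin: under the middle of its stock.
Things that resemble listed ones, but are neither listed nor needed, are in the scene too. What is shaped like the part that bears wedge_mid but pink or yellow is not meant.

How it is judged:
On the way:
1. the spacer stands on the bench in the gap that was wide enough at the start, the loose slat not shoved aside (moved less than 3.5 mm) (x of spacer_mid in the frame of panel between -0.08 and 0.08 m and height (world z) of spacer_mid below 0.055 m and angle between spacer_mid's own z axis and vertical below 0.2 rad and distance of slat_mid from where it was at the start of the episode below 0.0035 m and (y of spacer_mid in the frame of panel between 0.03 and 0.046 m or y of spacer_mid in the frame of panel between -0.046 and -0.03 m)), for 0.2 s.
At the end, for the whole second after the job is handed in: Spacer upright in one gap, wedge point down in the other and off the bench; slat flat, within 2.5 mm of mid and 0.02 rad of parallel, over 2 N on the spacer, spacer over 1 N on its outer slat, wedge over 2 N on the slat; fingers hold the wedge with over 3 N, all for the last second (x of spacer_mid in the frame of panel between -0.08 and 0.08 m and height (world z) of spacer_mid below 0.055 m and angle between spacer_mid's own z axis and vertical below 0.06 rad and y of slat_mid in the frame of panel between -0.0025 and 0.0025 m and angle between the x axis of slat_mid and the x axis of panel, either way round below 0.02 rad and height (world z) of slat_mid below 0.0425 m and ((y of spacer_mid in the frame of panel between 0.03 and 0.046 m and y of wedge_mid in the frame of panel between -0.046 and -0.03 m) or (y of spacer_mid in the frame of panel between -0.046 and -0.03 m and y of wedge_mid in the frame of panel between 0.03 and 0.046 m)) and x of wedge_mid in the frame of panel between -0.09 and 0.09 m and height (world z) of wedge_mid between 0.0475 and 0.068 m and angle between wedge_mid's own z axis and vertical below 0.2 rad and contact force between slat and spacer above 2 N and contact force between spacer and panel above 1 N and contact force between wedge and slat above 2 N and contact force between the fingers and wedge above 3 N); the arm keeps its last pose, push and grip.
It fails at once if another thing on the bench is shifted by more than 25 mm (distance of any of glue, pin_tin, cork_block, mallet, offcut, deer, try_square from where it was at the start of the episode above 0.025 m).
It also fails if it takes over 58 s, if anything falls off the work surface, if the arm or the gripper's body presses on something with over 40 N, if the wrist force passes 120 N, or if a joint passes its speed limit or range.

## Working session

There is one attempt and no reset: what is moved stays moved. The work goes in short steps, Python scripts to look and compute and a tool call to move; the robot and the scene stay as the last step left them, time stands still between calls to the robot, and variables do not carry over. Pictures are saved under pics/ and viewed, at most 10 in all, crops included, and the job is handed in when it is done.

Besides the shell and the picture viewer there is one more tool, called after "Call:" in YAML: its name, and indented under it one key for each argument. step_arm: Moves the arm, as the interface text tells. Its arguments: {"type":"object","properties":{"moves":{"type":"array"},"gripper":{"type":"number"},"grip_force":{"type":"number"}},"required":["moves"]}

```bash
mkdir -p pics
cat > h.py <<'E'
import numpy as np, cv2
from bench import robot
def snap(n,f=None):
    s=robot.snapshot(n)
    if f: cv2.imwrite('pics/'+f,cv2.cvtColor(s['pixels'],cv2.COLOR_RGB2BGR))
    return s
def ray(s,u,v,fish=False):
    K=s['mtx']; x=(u-K[0,2])/K[0,0]; y=(v-K[1,2])/K[1,1]
    if fish:
        r=np.hypot(x,y); k=np.sin(r)/r if r>1e-9 else 1; d=np.array([x*k,y*k,np.cos(r)])
    else: d=np.array([x,y,1.])
    R=np.array(s['R']); return -R.T@np.array(s['t']), R.T@d
def on(s,u,v,z,fish=False):
    c,d=ray(s,u,v,fish); return c+d*(z-c[2])/d[2]
E
python3 - <<'E'
from h import *
for n in('top','scene'):
    s=snap(n,n+'1.png'); print(n,s['mtx'],s['R'],s['t'])
print(robot.read_state())
E
```

```text
top [[509.47135307   0.         323.69713476]
 [  0.         509.47135307 205.32077278]
 [  0.           0.           1.        ]] [[-0.02196052 -0.99974886  0.00446627]
 [-0.99595017  0.02148707 -0.08730156]
 [ 0.08718366 -0.00636537 -0.99617192]] [0.00192976 0.51768647 1.57426059]
scene [[376.71914282   0.         320.40328134]
 [  0.         376.71914282 201.52145988]
 [  0.           0.           1.        ]] [[ 0.73394843  0.67905989  0.01404902]
 [ 0.46809415 -0.49072603 -0.73489852]
 [-0.49214588  0.54595388 -0.67803156]] [-0.38392057 -0.16749402  1.31320931]
{'time_s': 0.1, 'q': array([ 1.04090864e+00,  1.59004041e-01,  1.59810822e+00, -1.48456304e-05,
        1.38620138e+00, -2.10132433e-01]), 'joint_vel': array([-0.00161066,  0.00046246, -0.0021978 ,  0.0014581 ,  0.00010702,
       -0.00082364]), 'tau': array([-1.32051264e-03, -3.96991539e+01, -3.32336962e+01, -3.14191711e-04,
        4.17232237e-03, -8.55497603e-06]), 'ee_pos': array([0.18049803, 0.54535181, 0.22390429]), 'tool_rot': array([[-9.49313092e-01,  3.14330905e-01, -8.57255856e-04],
       [ 3.14331885e-01,  9.49311982e-01, -1.49235087e-03],
       [ 3.44711256e-04, -1.68617107e-03, -9.99998519e-01]]), 'wrist_force': array([-0.85560111,  0.4443026 ,  1.33720949]), 'torque': array([-0.03946947, -0.03708328,  0.0390277 ]), 'grip_force': 0.0, 'width': 0.08527203974815611}
```

View pics/top1.png

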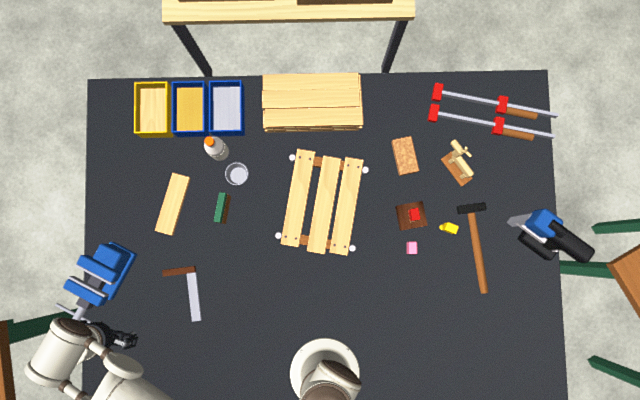

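View pics/scene1.png

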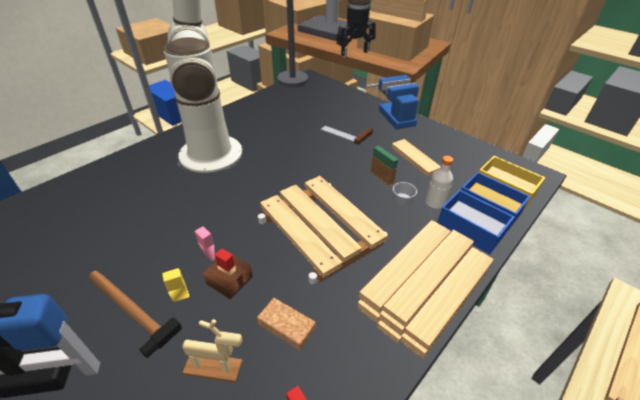

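The top view shows the crate side at (322,202), with the wide gap on its left (about col 313). The green spacer is at (221,208) and the red wedge head at (415,214). The pink (411,248) and yellow (449,228) lookalikes lie to the right. The scene view confirms that the spacer stands upright and the wedge is in its holder.

Run:
```python
from h import *
s=snap('top'); im=s['pixels']; hsv=cv2.cvtColor(im,cv2.COLOR_RGB2HSV)
def blobs(m,amin):
    cs,_=cv2.findContours(m.astype(np.uint8),cv2.RETR_EXTERNAL,cv2.CHAIN_APPROX_NONE)
    return [c for c in cs if cv2.contourArea(c)>amin]
def rep(name,c,z):
    P=np.array([on(s,*p[0],z)[:2] for p in c],np.float32)
    r=cv2.minAreaRect(P); b=cv2.boxPoints(r)
    e=[b[1]-b[0],b[2]-b[1]]; l=max(e,key=np.linalg.norm); l=l*np.sign(l[0])
    print(name,np.round(r[0],4),np.round(r[1],4),'yaw of long axis',round(float(np.arctan2(l[1],l[0])),3)); return r
H,S,V=[hsv[...,i].astype(int) for i in range(3)]
box=np.zeros(H.shape,bool); box[140:270,190:440]=1
for c in blobs(box&(H>60)&(H<90)&(S>90),20): rep('green',c,.1)
for c in blobs(box&((H<5)|(H>175))&(S>200)&(V>150),15): rep('red',c,.1)
b2=np.zeros(H.shape,bool); b2[145:260,270:372]=1
for c in blobs(b2&(V>150)&(S>50)&(H>12)&(H<35),300): rep('slat',c,.05)
b3=np.zeros(H.shape,bool); b3[195:235,390:432]=1
for c in blobs(b3&(V>50)&(S>100),100): rep('holder',c,.046)
```

```text
green [0.5128 0.3006] [0.0246 0.0887] yaw of long axis -0.201
red [ 0.4794 -0.2773] [0.0346 0.0293] yaw of long axis 0.159
slat [ 0.5245 -0.0028] [0.21   0.3092] yaw of long axis -0.192
holder [ 0.4788 -0.2772] [0.078  0.0858] yaw of long axis -1.395
```

Call:
step_arm:
  moves:
    - [-39.2, -12.8, 2, -0.12]
    - [-39.2, -12.8, 2, -0.12]
    - [-39.2, -12.8, 2, -0.12]
    - [-39.2, -12.8, 2, -0.12]
    - [-39.2, -12.8, 2, -0.12]
    - [-39.2, -12.8, 2, -0.12]
    - [-39.2, -12.8, 2, -0.12]
    - [-39.2, -12.8, 2, -0.12]
  gripper: 100

```text
time_s: 0.82
ee_pos: [0.448, 0.3481, 0.2085]
tool_rot: [[-0.98, 0.199, -0.0], [0.199, 0.98, -0.0], [0.0, -0.0, -1.0]]
wrist_force: [0.8, 0.8, -0.2]
width: 0.0856
grip_force: 0.0
```

```bash
cat >> h.py <<'E'
def go(x,y,z,yaw):
    "print tool-axes move (cm, rad) to put TCP at x,y,z with tool y axis along panel-like y (yaw = yaw of its x axis)"
    st=robot.read_state(); R=st['tool_rot']; p=st['ee_pos']
    d=R.T@(np.array([x,y,z])-p)*100
    cur=np.arctan2(R[1,1],R[0,1]); dy=(yaw+np.pi/2-cur+np.pi/2)%np.pi-np.pi/2
    print('t',round(st['time_s'],2),'p',np.round(p,4),'toolyaw',round(cur-np.pi/2,3),'move',np.round(d,2),round(-dy,3),'w',round(st['width'],4),'F',np.round(st['wrist_force'],1),'grip',round(float(st['grip_force']),1))
E
python3 -c "
from h import *
go(.513,.3005,.2,-.2)"
```

```text
t 0.82 p [0.448  0.3481 0.2085] toolyaw -0.2 move [-7.32 -3.37  0.84] 0.0 w 0.0856 F [ 0.8  0.8 -0.2] grip 0.0
```

Call:
step_arm:
  moves:
    - [-7.3, -3.4, 0.8, 0]
    - [-7.3, -3.4, 0.8, 0]
    - [-7.3, -3.4, 0.8, 0]
    - [-7.3, -3.4, 0.8, 0]
    - [-7.3, -3.4, 0.8, 0]
    - [-7.3, -3.4, 0.8, 0]

```text
time_s: 1.32
ee_pos: [0.5106, 0.3028, 0.2007]
tool_rot: [[-0.98, 0.197, -0.001], [0.197, 0.98, 0.0], [0.001, 0.0, -1.0]]
wrist_force: [-0.8, 0.7, 0.3]
width: 0.0852
grip_force: 0.0
```

```bash
python3 -c "
from h import *
s=snap('wrist','w1.png'); print(s['mtx'],s['R'],s['t'], -s['R'].T@s['t'])
go(.513,.3005,.2,-.2)"
```

```text
[[309.70691629   0.         318.16841527]
 [  0.         309.70691629 195.8751208 ]
 [  0.           0.           1.        ]] [[ 1.97747022e-01  9.80252861e-01 -6.65487537e-04]
 [ 9.32390399e-01 -1.87882065e-01  3.08785480e-01]
 [ 3.02562817e-01 -6.16819034e-02 -9.51131476e-01]] [-0.3979458  -0.45088871  0.22061641] [0.43234658 0.31898165 0.34879827]
t 1.37 p [0.5105 0.3029 0.2009] toolyaw -0.198 move [-0.29 -0.19  0.09] 0.002 w 0.085 F [0.1 0.2 0.1] grip 0.0
```

View pics/w1.png

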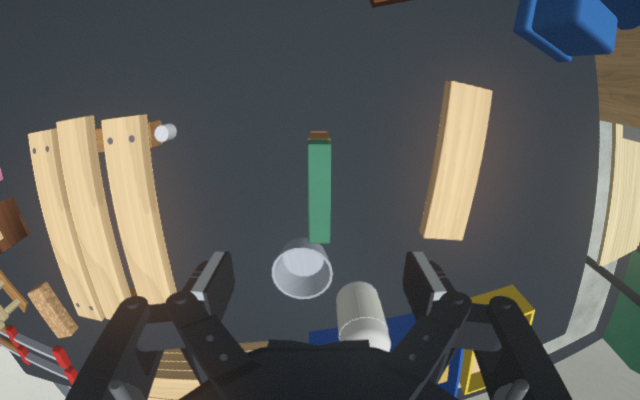

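The wrist view shows the green spacer top at cols 308–331, rows 138–243. The tin (302,268) and glue bottle (365,315) stand close to it, on the far side from the robot.

Run:
```python
from h import *
s=snap('wrist'); hsv=cv2.cvtColor(s['pixels'],cv2.COLOR_RGB2HSV); H,S,V=[hsv[...,i].astype(int) for i in range(3)]
m=((H>60)&(H<90)&(S>90)).astype(np.uint8); cs,_=cv2.findContours(m,0,1); c=max(cs,key=cv2.contourArea)
P=np.array([on(s,*p[0],.1,True)[:2] for p in c],np.float32); r=cv2.minAreaRect(P); print(r, P.min(0),P.max(0))
for u,v in((302,240),(272,270),(332,270)): print('tin rim',on(s,u,v,.042,True))
for u,v in((350,285),(340,290),(380,290)): print('glue base',on(s,u,v,.0,True))
go(.513,.3005,.2,-.2)
t=snap('top')
for u,v in((208,140),(211,143),(209,137)):print('glue cap',on(t,u,v,.165))
```

```text
((0.5096825361251831, 0.30377137660980225), (0.019325099885463715, 0.09089770913124084), 78.96582794189453) [0.4640981  0.28658542] [0.55584747 0.32108375]
tin rim [0.5766069  0.27169351 0.042     ]
tin rim [0.60833794 0.2286727  0.042     ]
tin rim [0.62139454 0.29713755 0.042     ]
glue base [0.6762352  0.31373029 0.        ]
glue base [0.68158583 0.29907594 0.        ]
glue base [0.69437868 0.35332452 0.        ]
t 1.42 p [0.5106 0.303  0.2009] toolyaw -0.198 move [-0.29 -0.19  0.09] 0.002 w 0.0853 F [-0.7  0.4  0.6] grip 0.0
glue cap [0.70136248 0.32094317 0.165     ]
glue cap [0.69240208 0.31232698 0.165     ]
glue cap [0.71009014 0.31804286 0.165     ]
```

Call:
step_arm:
  moves:
    - [0.1, 0, 4, 0]
    - [0.1, 0, 8, 0]
    - [0.1, 0, 12, 0]
    - [0.1, 0, 12.6, 0]
    - [0.1, 0, 12.6, 0]
    - [0.1, 0, 12.6, 0]

```text
time_s: 1.97
ee_pos: [0.5114, 0.3028, 0.0766]
tool_rot: [[-0.98, 0.198, 0.002], [0.198, 0.98, 0.001], [-0.002, 0.001, -1.0]]
wrist_force: [1.5, -0.1, 1.0]
width: 0.0857
grip_force: 0.0
```

Call:
step_arm:
  moves:
    - [0, 0, 0, 0]
    - [0, 0, 0, 0]
    - [0, 0, 0, 0]
    - [0, 0, 0, 0]
    - [0, 0, 0, 0]
    - [0, 0, 0, 0]
    - [0, 0, 0, 0]
    - [0, 0, 0, 0]
  gripper: 0
  grip_force: 40

```text
time_s: 2.63
ee_pos: [0.5113, 0.3023, 0.0756]
tool_rot: [[-0.98, 0.199, 0.001], [0.199, 0.98, 0.001], [-0.001, 0.001, -1.0]]
wrist_force: [-0.2, 0.9, 4.9]
width: 0.0191
grip_force: 40.1
```

Call:
step_arm:
  moves:
    - [0, 0, 0, 0]
    - [0, 0, 0, 0]
    - [0, 0, -3, 0]
    - [0, 0, -6, 0]
    - [0, 0, -9, 0]
    - [0, 0, -11, 0]
    - [0, 0, -11, 0]
    - [0, 0, -11, 0]

```text
time_s: 3.3
ee_pos: [0.5108, 0.3021, 0.1849]
tool_rot: [[-0.98, 0.198, 0.001], [0.198, 0.98, 0.0], [-0.001, 0.0, -1.0]]
wrist_force: [0.3, 0.4, -1.5]
width: 0.0192
grip_force: 39.6
```

Call:
step_arm:
  moves:
    - [-7.3, -26, 0, 0]
    - [-7.3, -26, 0, 0]
    - [-7.3, -26, 0, 0]
    - [-7.3, -26, 0, 0]
    - [-7.3, -26, 0, 0]
    - [-7.3, -26, 0, 0]
    - [-7.3, -26, 0, 0]
    - [-7.3, -26, 0, 0]

```text
time_s: 3.97
ee_pos: [0.5291, 0.0287, 0.1818]
tool_rot: [[-0.979, 0.204, -0.005], [0.204, 0.979, -0.001], [0.005, -0.002, -1.0]]
wrist_force: [-0.7, -0.9, -1.4]
width: 0.0189
grip_force: 39.9
```

Call:
step_arm:
  moves:
    - [0, 0, 0, 0]
    - [0, 0, 0, 0]
    - [0, 0, 0, 0]

```text
time_s: 4.22
ee_pos: [0.5297, 0.034, 0.1835]
tool_rot: [[-0.98, 0.197, -0.002], [0.197, 0.98, 0.001], [0.002, 0.0, -1.0]]
wrist_force: [0.3, 0.2, -1.5]
width: 0.0192
grip_force: 39.9
```

```bash
python3 -c "
from h import *
s=snap('wrist','w2.png')
go(.531,.032,.18,-.192)"
```

```text
t 4.27 p [0.5299 0.034  0.1839] toolyaw -0.198 move [-0.14 -0.18  0.38] -0.006 w 0.0188 F [-0.6 -0.5 -2.2] grip 39.9
```

View pics/w2.png

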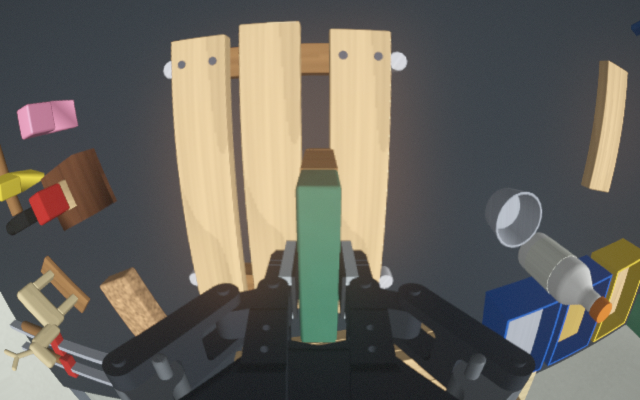

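The wrist view shows the held spacer above the wide gap, whose edges are at cols 301 and 330 in row 100. The narrow gap is at cols 231–240, and the wedge in its holder is at (50,202).

Run:
```python
from h import *
s=snap('wrist'); hsv=cv2.cvtColor(s['pixels'],cv2.COLOR_RGB2HSV); V=hsv[...,2].astype(int)
y=np.array([.1908,.9816]); x=np.array([.9816,-.1908])
E=[]
print(V[110,296:306],V[110,324:336])
for r in range(85,146,6):
    b=(V[r]>150).astype(int); d=np.flatnonzero(np.diff(b)); d=[k for k in d if 165<k<400]
    E.append([r]+[ (round(float(on(s,k+.5,r,.05,True)[:2]@y)*1e3,1)) for k in d]); print(E[-1], d)
A=[on(s,k,r,.05,True)[:2] for k,r in((330,90),(329.5,145))]; print(A)
t=snap('top'); hv=cv2.cvtColor(t['pixels'],cv2.COLOR_RGB2HSV); Vt=hv[...,2].astype(int)
for r in range(170,240,10):
    b=(Vt[r]>150).astype(int); d=np.flatnonzero(np.diff(b)); d=[k for k in d if 275<k<370]
    print(r,[(k,round(float(on(t,k+.5,r,.05)[:2]@y)*1e3,1)) for k in d])
```

```text
[221 223 222 212 181 133 108 100 101 101] [100 100 101 101 108 141 194 225 233 234 232 229]
[85, -5.6, 55.1, 62.8, 119.6, 145.5, 201.1] [np.int64(171), np.int64(230), np.int64(238), np.int64(300), np.int64(329), np.int64(390)]
[91, -5.9, 55.0, 62.6, 119.5, 145.5, 201.1] [np.int64(171), np.int64(230), np.int64(238), np.int64(300), np.int64(329), np.int64(390)]
[97, -5.0, 54.8, 63.4, 119.5, 145.5, 201.2] [np.int64(172), np.int64(230), np.int64(239), np.int64(300), np.int64(329), np.int64(390)]
[103, -5.4, 54.6, 63.2, 119.4, 145.4, 201.3] [np.int64(172), np.int64(230), np.int64(239), np.int64(300), np.int64(329), np.int64(390)]
[109, -5.8, 54.4, 63.0, 119.3, 145.4, 200.5] [np.int64(172), np.int64(230), np.int64(239), np.int64(300), np.int64(329), np.int64(389)]
[115, -6.2, 55.1, 62.8, 119.3, 145.4, 201.6] [np.int64(172), np.int64(231), np.int64(239), np.int64(300), np.int64(329), np.int64(390)]
[121, -5.5, 54.8, 62.6, 119.2, 145.4, 201.7] [np.int64(173), np.int64(231), np.int64(239), np.int64(300), np.int64(329), np.int64(390)]
[127, -6.0, 54.5, 63.3, 120.0, 145.4, 200.9] [np.int64(173)
[... 1296 characters left out ...]
0.5), (np.int64(330), 71.4), (np.int64(333), 62.3), (np.int64(337), 50.1), (np.int64(356), -7.6)]
210 [(np.int64(280), 217.8), (np.int64(285), 202.7), (np.int64(302), 151.1), (np.int64(305), 142.1), (np.int64(306), 139.0), (np.int64(312), 120.8), (np.int64(332), 60.2), (np.int64(335), 51.1), (np.int64(354), -6.6)]
220 [(np.int64(276), 224.5), (np.int64(283), 203.3), (np.int64(303), 142.8), (np.int64(311), 118.6), (np.int64(316), 103.4), (np.int64(326), 73.2), (np.int64(330), 61.0), (np.int64(334), 48.9), (np.int64(353), -8.6)]
230 [(np.int64(301), 143.5), (np.int64(309), 119.4), (np.int64(323), 77.0), (np.int64(324), 74.0), (np.int64(328), 61.9), (np.int64(332), 49.8), (np.int64(351), -7.6)]
```

Run:
```python
from h import *
s=snap('wrist'); hsv=cv2.cvtColor(s['pixels'],cv2.COLOR_RGB2HSV); H,S,V=[hsv[...,i].astype(int) for i in range(3)]
y=np.array([.1908,.9816])
m=(H>60)&(H<95)&(S>90)
for r in (195,210,225,240,260):
    c=np.flatnonzero(m[r,280:360])+280
    print(r,c[0],c[-1],[np.round(float(on(s,k,r,.208,True)[:2]@y)*1e3,1) for k in(c[0]-.5,c[-1]+.5,(c[0]+c[-1])/2)])
for r in range(148,172,4): print(r,V[r,294:346].tolist())
cx=np.flatnonzero(m.any(1)); P=on(s,320,cx[0],.208,True)[:2]; print('near end',P, 'along x',P@np.array([.9816,-.1908]))
st=robot.read_state(); print(st['ee_pos'],st['ee_pos'][:2]@y,st['ee_pos'][:2]@np.array([.9816,-.1908]))
```

```text
Traceback (most recent call last):
IndexError: index 0 is out of bounds for axis 0 with size 0
```

Run:
```python
from h import *
s=snap('wrist'); hsv=cv2.cvtColor(s['pixels'],cv2.COLOR_RGB2HSV); H,S,V=[hsv[...,i].astype(int) for i in range(3)]
y=np.array([.1908,.9816])
m=(H>55)&(H<100)&(S>60)&(V>60)
print(hsv[220,320],hsv[190,320])
for r in (190,195,210,225,240,260,300):
    c=np.flatnonzero(m[r,280:360])+280
    if len(c): print(r,c[0],c[-1],[np.round(float(on(s,k,r,.208,True)[:2]@y)*1e3,1) for k in(c[0]-.5,c[-1]+.5,(c[0]+c[-1])/2)])
for r in range(148,172,6): print(r,V[r,294:346].tolist())
c=np.flatnonzero(m[:,320]); print(c[0],c[-1]); P=on(s,320,c[0],.208,True)[:2]; print('near end along x',P@np.array([.9816,-.1908]))
st=robot.read_state(); print(st['ee_pos'],st['ee_pos'][:2]@y,st['ee_pos'][:2]@np.array([.9816,-.1908]))
```

```text
[ 70  69 148] [ 67  63 149]
190 300 339 [np.float64(127.0), np.float64(143.9), np.float64(135.4)]
195 300 339 [np.float64(127.0), np.float64(143.9), np.float64(135.4)]
210 299 339 [np.float64(126.3), np.float64(144.0), np.float64(135.2)]
225 299 339 [np.float64(126.1), np.float64(144.1), np.float64(135.1)]
240 299 339 [np.float64(125.9), np.float64(144.2), np.float64(135.1)]
260 299 338 [np.float64(125.6), np.float64(144.0), np.float64(134.8)]
300 300 337 [np.float64(125.2), np.float64(144.1), np.float64(134.6)]
148 [232, 233, 234, 234, 236, 236, 222, 185, 129, 106, 104, 106, 107, 111, 112, 115, 115, 115, 114, 115, 114, 111, 113, 112, 113, 112, 112, 113, 112, 112, 113, 112, 113, 114, 113, 127, 166, 208, 229, 232, 232, 231, 230, 228, 229, 229, 229, 229, 230, 231, 233, 233]
154 [232, 233, 235, 235, 236, 237, 226, 197, 148, 112, 114, 117, 118, 116, 117, 117, 118, 117, 117, 117, 118, 118, 118, 117, 118, 116, 118, 116, 118, 117, 115, 116, 116, 118, 116, 117, 117, 117, 116, 133, 199, 226, 229, 228, 229, 230, 230, 229, 230, 232, 233, 233]
160 [232, 233, 235, 236, 237, 237, 229, 202, 146, 122, 117, 117, 118, 117, 117, 117, 117, 117, 116, 117, 116, 117, 116, 116, 117, 117, 116, 117, 118, 117, 118, 117, 118, 115, 118, 116, 117, 118, 117, 119, 122, 157, 200, 226, 229, 229, 229, 229, 230, 232, 233, 234]
166 [233, 234, 235, 236, 237, 235, 201, 136, 118, 118, 118, 118, 117, 118, 117, 117, 118, 116, 118, 117, 117, 116, 117, 117, 118, 117, 117, 118, 116, 116, 117, 115, 116, 117, 116, 116, 116, 117, 116, 116, 118, 119, 140, 185, 221, 228, 229, 229, 230, 232, 233, 234]
188 341
near end along x 0.4713680349469818
[0.53049634 0.03348263 0.18470157] 0.1340852486424525 0.5143467187733788
```

Call:
step_arm:
  moves:
    - [0, -0.2, 0, -0.007]
    - [0, -0.2, 2, -0.007]
    - [0, -0.2, 4, -0.007]
    - [0, -0.2, 5.3, -0.007]
    - [0, -0.2, 5.3, -0.007]
    - [0, -0.2, 5.3, -0.007]
    - [0, -0.2, 5.3, -0.007]

```text
time_s: 5.05
ee_pos: [0.5309, 0.0307, 0.1329]
tool_rot: [[-0.982, 0.191, 0.002], [0.191, 0.982, -0.0], [-0.002, -0.0, -1.0]]
wrist_force: [-0.1, -0.5, -2.0]
width: 0.0186
grip_force: 39.9
```

Run:
```python
from h import *
s=snap('wrist','w3.png'); hsv=cv2.cvtColor(s['pixels'],cv2.COLOR_RGB2HSV); H,S,V=[hsv[...,i].astype(int) for i in range(3)]
y=np.array([.1908,.9816])
st=robot.read_state(); z=st['ee_pos'][2]; print(st['ee_pos'],st['ee_pos'][:2]@y, st['wrist_force'])
m=(H>55)&(H<100)&(S>60)&(V>60)
for r in (200,230,260,300):
    c=np.flatnonzero(m[r,280:360])+280
    if len(c): print(r,c[0],c[-1],[np.round(float(on(s,k,r,z+.0244,True)[:2]@y)*1e3,1) for k in(c[0]-.5,c[-1]+.5,(c[0]+c[-1])/2)])
for r in range(20,120,12):
    b=(V[r]>150).astype(int); d=np.flatnonzero(np.diff(b)); d=[k for k in d if 270<k<370]
    print(r,[(k,round(float(on(s,k+.5,r,.05,True)[:2]@y)*1e3,1)) for k in d])
```

```text
[0.53122473 0.03062192 0.13326381] 0.13141615788515634 [ 0.17136783  0.20638592 -0.62244928]
200 299 339 [np.float64(123.5), np.float64(140.8), np.float64(132.1)]
230 299 338 [np.float64(123.2), np.float64(140.6), np.float64(131.9)]
260 299 338 [np.float64(122.8), np.float64(141.0), np.float64(131.9)]
300 300 337 [np.float64(122.5), np.float64(141.2), np.float64(131.9)]
20 [(np.int64(301), 119.7), (np.int64(337), 145.9)]
32 [(np.int64(334), 143.7), (np.int64(337), 145.9)]
44 [(np.int64(335), 144.4), (np.int64(337), 145.9), (np.int64(348), 153.9), (np.int64(357), 160.5)]
56 [(np.int64(334), 143.7), (np.int64(337), 145.9)]
68 [(np.int64(301), 119.6), (np.int64(337), 145.9)]
80 [(np.int64(301), 119.6), (np.int64(336), 145.2)]
92 [(np.int64(301), 119.6), (np.int64(336), 145.2)]
104 [(np.int64(301), 119.5), (np.int64(336), 145.2)]
116 [(np.int64(301), 119.4), (np.int64(336), 145.3)]
```

View pics/w3.png

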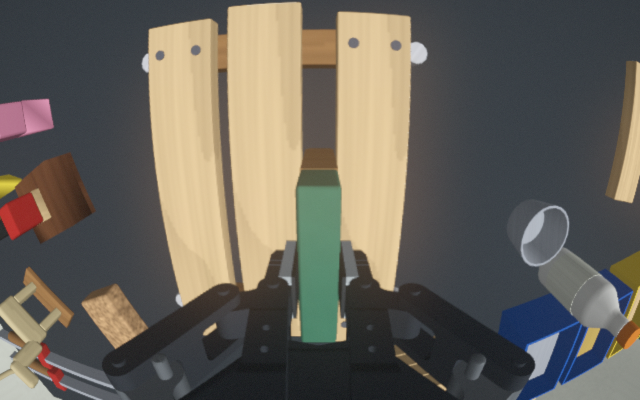

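The spacer is centred over the wide gap (edges at cols 301 and 336), so I lower it now.

Call:
step_arm:
  moves:
    - [0, 0.07, 1, 0]
    - [0, 0.07, 2, 0]
    - [0, 0.07, 3, 0]
    - [0, 0.07, 4, 0]
    - [0, 0.07, 5, 0]
    - [0, 0.07, 5.7, 0]
    - [0, 0.07, 5.7, 0]
    - [0, 0.07, 5.7, 0]

```text
time_s: 5.77
ee_pos: [0.5307, 0.0316, 0.0752]
tool_rot: [[-0.981, 0.191, 0.0], [0.191, 0.981, 0.0], [-0.0, 0.0, -1.0]]
wrist_force: [-2.4, 0.5, 6.6]
width: 0.019
grip_force: 41.2
```

Run:
```python
from h import *
s=snap('wrist'); hsv=cv2.cvtColor(s['pixels'],cv2.COLOR_RGB2HSV); V=hsv[...,2].astype(int)
y=np.array([.1908,.9816])
go(.5309,.031,.0757,-.192)
for r in range(20,140,20):
    b=(V[r]>150).astype(int); d=np.flatnonzero(np.diff(b)); d=[k for k in d if 130<k<450]
    print(r,[(k,round(float(on(s,k+.5,r,.05,True)[:2]@y)*1e3,1)) for k in d])
```

```text
t 5.82 p [0.5307 0.0316 0.0753] toolyaw -0.193 move [-0.03 -0.05 -0.04] -0.001 w 0.0188 F [-2.3  0.3  6.2] grip 41.2
20 [(np.int64(181), 52.8), (np.int64(186), 56.1), (np.int64(187), 56.8), (np.int64(198), 63.9), (np.int64(294), 119.8), (np.int64(342), 146.1), (np.int64(359), 155.5), (np.int64(366), 159.4), (np.int64(436), 200.7)]
40 [(np.int64(153), 33.7), (np.int64(165), 42.2), (np.int64(180), 52.4), (np.int64(185), 55.7), (np.int64(188), 57.7), (np.int64(197), 63.5), (np.int64(294), 119.8), (np.int64(342), 146.0)]
60 [(np.int64(181), 53.1), (np.int64(184), 55.1), (np.int64(189), 58.3), (np.int64(197), 63.5), (np.int64(293), 119.2), (np.int64(342), 146.0), (np.int64(436), 200.5)]
80 [(np.int64(182), 53.5), (np.int64(184), 54.9), (np.int64(187), 56.8), (np.int64(198), 63.9), (np.int64(294), 119.7), (np.int64(342), 146.0), (np.int64(436), 200.6)]
100 [(np.int64(183), 53.7), (np.int64(185), 55.1), (np.int64(188), 57.0), (np.int64(198), 63.5), (np.int64(294), 119.6), (np.int64(341), 145.5), (np.int64(435), 200.4)]
120 [(np.int64(190), 57.7), (np.int64(199), 63.5), (np.int64(294), 119.5), (np.int64(341), 145.6), (np.int64(434), 200.3)]
```

Call:
step_arm:
  moves:
    - [0, 0, -0.05, 0]
    - [0, 0, -0.05, 0]
    - [0, 0, -0.05, 0]
    - [0, 0, -0.05, 0]
    - [0, 0, -0.05, 0]
    - [0, 0, -0.05, 0]
  gripper: 100

```text
time_s: 6.32
ee_pos: [0.5303, 0.0314, 0.0752]
tool_rot: [[-0.981, 0.192, -0.0], [0.192, 0.981, -0.0], [0.0, -0.0, -1.0]]
wrist_force: [0.6, -0.0, -0.7]
width: 0.0851
grip_force: 0.0
```

Call:
step_arm:
  moves:
    - [0, 0, -2, 0]
    - [0, 0, -5, 0]
    - [0, 0, -8, 0]
    - [0, 0, -11.5, 0]
    - [0, 0, -11.5, 0]
    - [0, 0, -11.5, 0]

```text
time_s: 6.82
ee_pos: [0.5321, 0.0312, 0.1929]
tool_rot: [[-0.981, 0.192, 0.006], [0.192, 0.981, -0.001], [-0.006, 0.0, -1.0]]
wrist_force: [-0.0, 0.3, -0.5]
width: 0.0852
grip_force: 0.0
```

Run:
```python
from h import *
s=snap('wrist','w4.png'); hsv=cv2.cvtColor(s['pixels'],cv2.COLOR_RGB2HSV); H,S,V=[hsv[...,i].astype(int) for i in range(3)]
y=np.array([.1908,.9816])
m=((H>55)&(H<100)&(S>60)&(V>60)).astype(np.uint8); cs,_=cv2.findContours(m,0,1); c=max(cs,key=cv2.contourArea)
P=np.array([on(s,*p[0],.1,True)[:2] for p in c],np.float32); r=cv2.minAreaRect(P); print(r, 'n',np.array(r[0])@y,'x',np.array(r[0])@[.9816,-.1908])
for r in range(60,140,20):
    b=(V[r]>150).astype(int); d=np.flatnonzero(np.diff(b)); d=[k for k in d if 160<k<420]
    print(r,[(k,round(float(on(s,k+.5,r,.05,True)[:2]@y)*1e3,1)) for k in d])
go(.4794,-.2773,.2,.17)
```

```text
((0.8982607126235962, 0.5720332860946655), (0.21171163022518158, 0.04334549233317375), 31.842683792114258) n 0.7328960175991058 x 0.7725887645244599
60 [(np.int64(170), -13.2), (np.int64(184), 2.5), (np.int64(190), 9.0), (np.int64(406), 215.5)]
80 [(np.int64(177), -5.7), (np.int64(235), 54.9), (np.int64(243), 62.7), (np.int64(304), 119.9), (np.int64(331), 144.7), (np.int64(391), 201.0)]
100 [(np.int64(178), -5.5), (np.int64(235), 54.4), (np.int64(244), 63.2), (np.int64(304), 119.8), (np.int64(331), 144.8), (np.int64(391), 201.4)]
120 [(np.int64(179), -5.6), (np.int64(236), 54.6), (np.int64(244), 62.6), (np.int64(304), 119.7), (np.int64(331), 144.9), (np.int64(390), 201.0)]
t 6.87 p [0.5306 0.0314 0.1907] toolyaw -0.193 move [ -0.89 -31.28  -0.93] -0.363 w 0.0854 F [-1.1  0.3 -0.4] grip 0.0
```

Call:
step_arm:
  moves:
    - [-0.9, -31.3, -1, -0.363]
    - [-0.9, -31.3, -1, -0.363]
    - [-0.9, -31.3, -1, -0.363]
    - [-0.9, -31.3, -1, -0.363]
    - [-0.9, -31.3, -1, -0.363]
    - [-0.9, -31.3, -1, -0.363]
    - [-0.9, -31.3, -1, -0.363]
    - [-0.9, -31.3, -1, -0.363]

```text
time_s: 7.53
ee_pos: [0.4774, -0.2793, 0.1981]
tool_rot: [[-0.986, -0.168, -0.003], [-0.168, 0.986, 0.002], [0.002, 0.002, -1.0]]
wrist_force: [1.3, -0.3, -0.5]
width: 0.0855
grip_force: 0.0
```

```bash
python3 -c "
from h import *
go(.4794,-.2773,.2,.17)"
```

```text
t 7.53 p [ 0.4774 -0.2793  0.1981] toolyaw 0.169 move [-0.23  0.16 -0.19] -0.001 w 0.0855 F [ 1.3 -0.3 -0.5] grip 0.0
```

Call:
step_arm:
  moves:
    - [0, 0, 0, 0]
    - [0, 0, 0, 0]
    - [0, 0, 0, 0]

```text
time_s: 7.78
ee_pos: [0.4785, -0.2764, 0.1985]
tool_rot: [[-0.986, -0.169, -0.002], [-0.169, 0.986, 0.003], [0.002, 0.003, -1.0]]
wrist_force: [0.7, 0.8, 0.4]
width: 0.0856
grip_force: 0.0
```

Run:
```python
from h import *
s=snap('wrist','w5.png'); hsv=cv2.cvtColor(s['pixels'],cv2.COLOR_RGB2HSV); H,S,V=[hsv[...,i].astype(int) for i in range(3)]
m=(((H<4)|(H>176))&(S>190)&(V>120)).astype(np.uint8); cs,_=cv2.findContours(m,0,1)
for c in cs:
    if cv2.contourArea(c)<150: continue
    P=np.array([on(s,*p[0],.1,True)[:2] for p in c],np.float32); r=cv2.minAreaRect(P); print(r,cv2.boundingRect(c))
go(.4794,-.2773,.2,.17)
```

```text
t 7.83 p [ 0.4788 -0.2759  0.1988] toolyaw 0.171 move [-0.03 -0.15 -0.12] 0.001 w 0.0854 F [-0.5  0.3 -0.1] grip 0.0
```

View pics/w5.png

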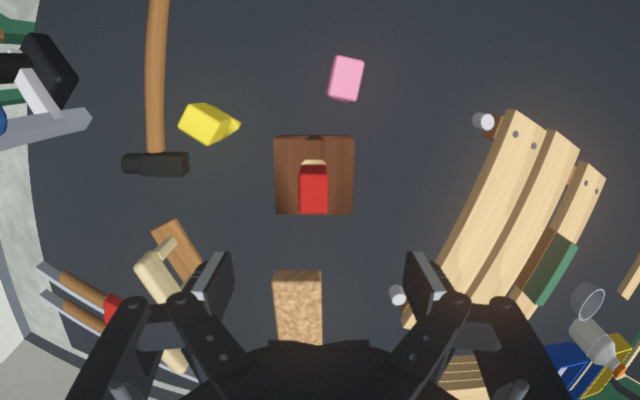

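The wrist view shows the red head at cols 299–328, rows 165–213, in its holder. The cork is at (298,305), and the deer, near (165,275), stands close to the left finger. The spacer stands in the gap at (548,265).

Run:
```python
from h import *
s=snap('wrist'); im=s['pixels']
print([im[r,313].tolist() for r in range(160,218,3)])
print([im[205,c].tolist() for c in (295,297,298,299,300,327,328,329,330,331)])
for u,v in((299,213),(328.5,213),(313.5,213)): print('far',on(s,u,v,.1,True))
for u,v in((165,218),(185,280),(155,230),(205,270)): print('deer foot',on(s,u,v,.0,True))
go(.4794,-.2773,.2,.17)
```

```text
[[212, 187, 144], [181, 151, 113], [102, 36, 34], [102, 34, 29], [112, 38, 36], [193, 61, 56], [204, 64, 59], [203, 63, 59], [201, 63, 59], [204, 69, 64], [204, 67, 63], [203, 66, 59], [203, 64, 60], [203, 64, 60], [202, 62, 56], [203, 65, 61], [202, 64, 58], [196, 63, 59], [102, 78, 73], [71, 72, 77]]
[[115, 78, 57], [120, 76, 57], [124, 55, 45], [154, 50, 46], [180, 56, 53], [151, 73, 56], [120, 78, 58], [117, 80, 58], [116, 79, 56], [115, 79, 58]]
far [ 0.4969792  -0.28875205  0.1       ]
far [ 0.49270657 -0.26389304  0.1       ]
far [ 0.49486609 -0.27652758  0.1       ]
deer foot [ 0.57520459 -0.46336398  0.        ]
deer foot [ 0.6673102  -0.43543856  0.        ]
deer foot [ 5.96334040e-01 -4.79729749e-01  5.55111512e-17]
deer foot [ 0.64235043 -0.404358    0.        ]
t 7.88 p [ 0.4791 -0.2758  0.1992] toolyaw 0.172 move [-0.01 -0.15 -0.08] 0.002 w 0.0851 F [-0.5  0.1 -0.8] grip 0.0
```

Call:
step_arm:
  moves:
    - [0.1, -0.3, 3, 0]
    - [0.1, -0.3, 6, 0]
    - [0.1, -0.3, 9, 0]
    - [0.1, -0.3, 12, 0]
    - [0.1, -0.3, 12.2, 0]
    - [0.1, -0.3, 12.2, 0]
    - [0.1, -0.3, 12.2, 0]

```text
time_s: 8.47
ee_pos: [0.4797, -0.2805, 0.0798]
tool_rot: [[-0.985, -0.171, 0.001], [-0.171, 0.985, -0.001], [-0.001, -0.001, -1.0]]
wrist_force: [0.2, 0.1, 1.0]
width: 0.0851
grip_force: 0.0
```

Call:
step_arm:
  moves:
    - [0, 0, 0, 0]
    - [0, 0, 0, 0]
    - [0, 0, 0, 0]
    - [0, 0, 0, 0]
    - [0, 0, 0, 0]
    - [0, 0, 0, 0]
    - [0, 0, 0, 0]
    - [0, 0, 0, 0]
  gripper: 0
  grip_force: 60

```text
time_s: 9.13
ee_pos: [0.4792, -0.2811, 0.0791]
tool_rot: [[-0.986, -0.169, 0.001], [-0.169, 0.986, -0.001], [-0.001, -0.001, -1.0]]
wrist_force: [-0.2, -1.0, 5.6]
width: 0.0234
grip_force: 60.3
```

Call:
step_arm:
  moves:
    - [0, 0, -2, 0]
    - [0, 0, -5, 0]
    - [0, 0, -8, 0]
    - [0, 0, -11, 0]
    - [0, 0, -12, 0]
    - [0, 0, -12, 0]
    - [0, 0, -12, 0]

```text
time_s: 9.72
ee_pos: [0.4783, -0.2803, 0.1972]
tool_rot: [[-0.986, -0.169, -0.001], [-0.169, 0.986, 0.001], [0.001, 0.001, -1.0]]
wrist_force: [0.0, 0.4, -2.3]
width: 0.0237
grip_force: 59.8
```

```bash
python3 -c "
from h import *
go(.5173,-.043,.20,-.192)"
```

```text
t 9.72 p [ 0.4783 -0.2803  0.1972] toolyaw 0.17 move [-7.86 22.73 -0.27] 0.362 w 0.0237 F [ 0.   0.4 -2.3] grip 59.8
```

Call:
step_arm:
  moves:
    - [-7.9, 22.7, 0, 0.362]
    - [-7.9, 22.7, 0, 0.362]
    - [-7.9, 22.7, 0, 0.362]
    - [-7.9, 22.7, 0, 0.362]
    - [-7.9, 22.7, 0, 0.362]
    - [-7.9, 22.7, 0, 0.362]
    - [-7.9, 22.7, 0, 0.362]
    - [-7.9, 22.7, 0, 0.362]

```text
time_s: 10.38
ee_pos: [0.5166, -0.0413, 0.1954]
tool_rot: [[-0.982, 0.187, -0.005], [0.187, 0.982, 0.001], [0.005, 0.0, -1.0]]
wrist_force: [0.1, -0.4, -0.4]
width: 0.0231
grip_force: 59.8
```

Call:
step_arm:
  moves:
    - [0, 0, 1.5, 0]
    - [0, 0, 3, 0]
    - [0, 0, 4.5, 0]
    - [0, 0, 5.8, 0]
    - [0, 0, 5.8, 0]
    - [0, 0, 5.8, 0]

```text
time_s: 10.88
ee_pos: [0.5166, -0.0443, 0.1384]
tool_rot: [[-0.981, 0.192, -0.004], [0.192, 0.981, 0.001], [0.004, 0.0, -1.0]]
wrist_force: [0.9, 0.1, -0.2]
width: 0.0234
grip_force: 59.8
```

Run:
```python
from h import *
s=snap('wrist','w6.png'); im=s['pixels']; hsv=cv2.cvtColor(im,cv2.COLOR_RGB2HSV); H,S,V=[hsv[...,i].astype(int) for i in range(3)]
y=np.array([.1908,.9816])
st=robot.read_state(); z=st['ee_pos'][2]; print(st['ee_pos'],st['ee_pos'][:2]@y,st['ee_pos'][:2]@[.9816,-.1908], st['wrist_force'])
m=((H<8)|(H>172))&(S>150)&(V>80)
for r in range(150,320,15):
    c=np.flatnonzero(m[r,270:370])+270
    if len(c)>5: print(r,c[0],c[-1],[np.round(float(on(s,k,r,z+.021,True)[:2]@y)*1e3,1) for k in(c[0]-.5,c[-1]+.5,(c[0]+c[-1])/2)])
for r in range(20,150,15):
    b=(V[r]>150).astype(int); d=np.flatnonzero(np.diff(b)); d=[k for k in d if 200<k<460]
    print(r,[(int(k),round(float(on(s,k+.5,r,.05,True)[:2]@y)*1e3,1)) for k in d])
go(.5173,-.043,.14,-.192)
```

```text
[ 0.51760956 -0.04442287  0.13969559] 0.05515441345010555 0.5165614262636914 [ 0.10096832 -0.31716257 -0.01784911]
210 300 337 [np.float64(47.3), np.float64(63.9), np.float64(55.6)]
225 297 341 [np.float64(45.8), np.float64(65.8), np.float64(55.8)]
240 294 344 [np.float64(44.3), np.float64(67.3), np.float64(55.8)]
255 294 343 [np.float64(44.0), np.float64(67.1), np.float64(55.6)]
270 295 342 [np.float64(44.2), np.float64(66.9), np.float64(55.5)]
285 295 342 [np.float64(43.8), np.float64(67.2), np.float64(55.5)]
20 [(237, -6.1), (310, 49.9), (327, 62.6), (399, 117.9)]
35 [(237, -6.0), (400, 118.5), (432, 144.9)]
50 [(220, -19.7), (248, 2.7), (254, 7.4), (425, 138.9), (432, 144.8), (442, 153.4), (450, 160.5)]
65 [(237, -6.0), (326, 61.8), (327, 62.5), (424, 138.0), (432, 144.8)]
80 [(237, -6.2), (310, 49.8), (327, 62.5), (400, 118.5), (432, 145.0)]
95 [(237, -6.4), (310, 49.7), (327, 62.5), (400, 118.8), (431, 144.4)]
110 [(238, -6.0), (310, 49.7), (327, 62.5), (399, 118.3), (431, 144.9)]
125 [(239, -5.6), (310, 49.6), (327, 62.5), (399, 118.7), (430, 144.6)]
140 [(239, -6.2), (311, 50.3), (327, 62.6), (398, 118.4), (429, 144.5)]
t 10.93 p [ 0.5176 -0.0444  0.1397] toolyaw -0.193 move [ 0.06  0.13 -0.03] -0.001 w 0.0233 F [ 0.1 -0.3 -0. ] grip 59.8
```

View pics/w6.png

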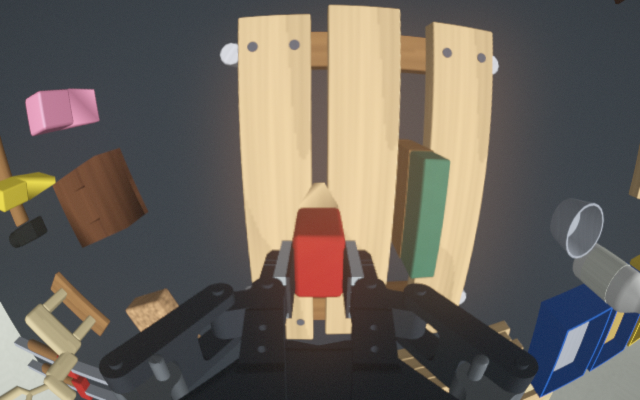

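The blade is centred over the narrow gap (cols 311–327), the spacer stands upright at (428,215), and the slat has not moved. I start the insertion.

Call:
step_arm:
  moves:
    - [0, 0.04, 1, 0]
    - [0, 0.04, 2, 0]
    - [0, 0.04, 3, 0]
    - [0, 0.04, 3.4, 0]
    - [0, 0.04, 3.4, 0]
    - [0, 0.04, 3.4, 0]
  grip_force: 100

```text
time_s: 11.43
ee_pos: [0.5179, -0.043, 0.1058]
tool_rot: [[-0.982, 0.191, -0.001], [0.191, 0.982, 0.0], [0.001, 0.0, -1.0]]
wrist_force: [0.3, -0.2, -0.1]
width: 0.0221
grip_force: 102.7
```

```bash
python3 -c "
from h import *
go(.5173,-.043,.081,-.192); p=robot.read_state()['ee_pos'];print(p[:2]@[.1908,.9816])"
```

```text
t 11.43 p [ 0.5179 -0.043   0.1058] toolyaw -0.192 move [ 0.05 -0.01  2.48] 0.0 w 0.0221 F [ 0.3 -0.2 -0.1] grip 102.7
0.05663262073858236
```

Call:
step_arm:
  moves:
    - [0, 0.03, 0.3, 0]
    - [0, 0.06, 0.6, 0]
    - [0, 0.09, 0.9, 0]
    - [0, 0.12, 1.2, 0]
    - [0, 0.16, 1.5, 0]
    - [0, 0.2, 1.8, 0]
    - [0, 0.2, 1.8, 0]
    - [0, 0.2, 1.8, 0]

```text
time_s: 12.1
ee_pos: [0.5182, -0.0409, 0.0878]
tool_rot: [[-0.982, 0.191, -0.001], [0.191, 0.982, 0.001], [0.001, 0.0, -1.0]]
wrist_force: [-0.1, -0.2, -1.1]
width: 0.0221
grip_force: 102.7
```

Call:
step_arm:
  moves:
    - [0, 0.03, 0.2, 0]
    - [0, 0.05, 0.4, 0]
    - [0, 0.05, 0.6, 0]
    - [0, 0.05, 0.6, 0]
    - [0, 0.05, 0.6, 0]

```text
time_s: 12.52
ee_pos: [0.5189, -0.0409, 0.0823]
tool_rot: [[-0.982, 0.191, 0.001], [0.191, 0.982, -0.0], [-0.001, -0.0, -1.0]]
wrist_force: [0.2, -2.7, -0.0]
width: 0.0221
grip_force: 102.8
```

Run:
```python
from h import *
s=snap('wrist','w7.png'); V=cv2.cvtColor(s['pixels'],cv2.COLOR_RGB2HSV)[...,2].astype(int)
y=np.array([.1908,.9816])
for r in range(20,150,20):
    b=(V[r]>150).astype(int); d=np.flatnonzero(np.diff(b)); d=[k for k in d if 180<k<500]
    print(r,[(int(k),round(float(on(s,k+.5,r,.05,True)[:2]@y)*1e3,1)) for k in d])
go(.5173,-.043,.081,-.192); p=robot.read_state()['ee_pos'];print(p[:2]@y)
```

```text
20 [(209, -5.2), (275, 34.8), (285, 40.6), (333, 68.0), (336, 69.7), (437, 130.6), (458, 144.9)]
40 [(191, -16.8), (333, 68.0), (336, 69.7), (447, 137.0), (459, 145.3), (470, 153.1), (481, 161.2)]
60 [(208, -5.7), (302, 50.3), (336, 69.7), (428, 124.5), (459, 145.2)]
80 [(208, -5.8), (302, 50.3), (335, 69.1), (428, 124.7), (458, 144.8)]
100 [(209, -5.6), (302, 50.2), (335, 69.2), (427, 124.4), (458, 145.2)]
120 [(210, -5.5), (302, 50.2), (335, 69.2), (426, 124.3), (456, 144.6)]
140 [(211, -5.6), (302, 50.1), (335, 69.4), (425, 124.4), (455, 144.9)]
t 12.57 p [ 0.5189 -0.0409  0.0823] toolyaw -0.192 move [ 0.12 -0.24  0.13] 0.0 w 0.0223 F [ 1.7 -3.5 -0.1] grip 102.8
0.05888185479937597
```

Call:
step_arm:
  moves:
    - [0, 0, 0.1, 0]
    - [0, 0, 0.2, 0]
    - [0, 0, 0.2, 0]
    - [0, 0, 0.2, 0]

```text
time_s: 12.9
ee_pos: [0.5189, -0.0407, 0.0805]
tool_rot: [[-0.982, 0.191, 0.001], [0.191, 0.982, -0.0], [-0.001, -0.0, -1.0]]
wrist_force: [0.3, -2.4, 3.5]
width: 0.0224
grip_force: 103.1
```

Call:
step_arm:
  moves:
    - [0, 0, 0.1, 0]
    - [0, 0, 0.1, 0]
    - [0, 0, 0.1, 0]

```text
time_s: 13.15
ee_pos: [0.5191, -0.0407, 0.0799]
tool_rot: [[-0.982, 0.191, 0.001], [0.191, 0.982, -0.0], [-0.001, -0.0, -1.0]]
wrist_force: [-0.6, -1.6, 6.3]
width: 0.0224
grip_force: 103.6
```

Call:
step_arm:
  moves:
    - [0, 0, 0.1, 0]
    - [0, 0, 0.15, 0]
    - [0, 0, 0.15, 0]
    - [0, 0, 0.15, 0]

```text
time_s: 13.48
ee_pos: [0.5193, -0.0408, 0.0794]
tool_rot: [[-0.982, 0.19, 0.001], [0.19, 0.982, -0.0], [-0.001, -0.0, -1.0]]
wrist_force: [-3.3, -2.0, 11.6]
width: 0.0222
grip_force: 104.4
```

Call:
step_arm:
  moves:
    - [0, 0, 0.1, 0]
    - [0, 0, 0.1, 0]
    - [0, 0, 0.1, 0]
    - [0, 0, 0.1, 0]

```text
time_s: 13.82
ee_pos: [0.5196, -0.0408, 0.0789]
tool_rot: [[-0.982, 0.19, 0.002], [0.19, 0.982, -0.001], [-0.002, -0.0, -1.0]]
wrist_force: [-4.6, -1.1, 15.5]
width: 0.022
grip_force: 104.9
```

Call:
step_arm:
  moves:
    - [0, 0, 0.06, 0]
    - [0, 0, 0.06, 0]
    - [0, 0, 0.06, 0]
    - [0, 0, 0.06, 0]
    - [0, 0, 0.06, 0]
    - [0, 0, 0.06, 0]
    - [0, 0, 0.06, 0]
    - [0, 0, 0.06, 0]

```text
time_s: 14.48
ee_pos: [0.5198, -0.0409, 0.0789]
tool_rot: [[-0.982, 0.19, 0.002], [0.19, 0.982, -0.001], [-0.002, -0.0, -1.0]]
wrist_force: [-6.0, -1.0, 18.9]
width: 0.022
grip_force: 105.3
```

Run:
```python
from h import *
s=snap('wrist','w8.png'); V=cv2.cvtColor(s['pixels'],cv2.COLOR_RGB2HSV)[...,2].astype(int)
y=np.array([.1908,.9816])
for r in range(20,150,20):
    b=(V[r]>150).astype(int); d=np.flatnonzero(np.diff(b)); d=[k for k in d if 180<k<500]
    print(r,[(int(k),round(float(on(s,k+.5,r,.05,True)[:2]@y)*1e3,1)) for k in d])
go(.5173,-.043,.081,-.192); p=robot.read_state()['ee_pos'];print(p[:2]@y)
```

```text
20 [(206, -5.7), (222, 4.3), (227, 7.3), (272, 33.7), (286, 41.6), (334, 68.5), (337, 70.2), (448, 136.6), (461, 145.4)]
40 [(188, -17.2), (333, 67.9), (337, 70.2), (448, 136.3), (461, 145.1), (474, 154.2), (483, 160.8)]
60 [(206, -5.5), (301, 50.1), (336, 69.6), (430, 124.6), (461, 145.0)]
80 [(206, -5.7), (301, 50.1), (336, 69.6), (430, 124.8), (461, 145.3)]
100 [(207, -5.4), (301, 50.0), (336, 69.7), (429, 124.6), (460, 145.1)]
120 [(208, -5.4), (301, 49.9), (336, 69.8), (428, 124.5), (459, 145.1)]
140 [(209, -5.5), (302, 50.4), (336, 69.9), (427, 124.6), (457, 144.7)]
t 14.53 p [ 0.5198 -0.0408  0.0788] toolyaw -0.191 move [ 0.2  -0.26 -0.22] 0.001 w 0.0221 F [-5.8 -1.3 18. ] grip 105.3
0.059072806875503134
```

View pics/w8.png

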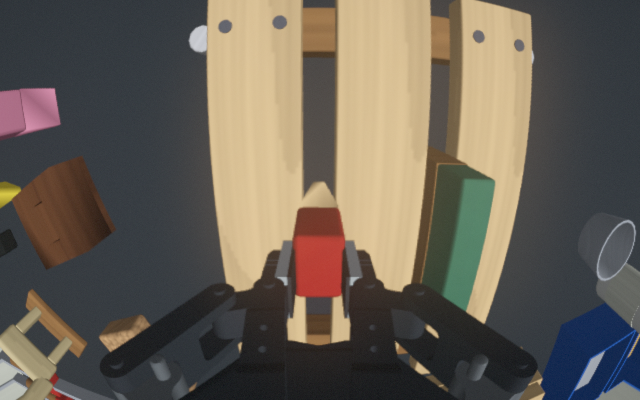

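The slat is parallel (edges at cols 336 and 430), both gaps are about 20 mm, and the spacer at (460,235) is tight. The press is 18 N, so I hand in.

```bash
python3 -c "
from bench import robot
print(robot.hand_in())"
```

```text
the job is handed in; nothing more can be done
None
```

I handed the job in with the spacer standing in the wide gap and the slat tight and parallel, about 20 mm each side; the arm is still gripping the wedge and pressing it down at about 18 N, and no verdict came back.

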